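Lock a sprig mould in the bench mould clamp

TASK

Clamp the plaster flower mould that stands on the bed of the grey-green bench clamp, ready for pressing sprigs. With the fingertips push it along the bed until it is home against the back stop, then push the red-handled lever past its first notch, all the way to its second stop, so that the jaw holds the mould; only push, do not lift or tip the mould, and leave the other things on the bench where they are.

Things in the scene. Friction and masses are not known exactly. Their poses are not given: they have to be found in the camera images.
- clamp: Grey-green cast clamp fixed on the bench, bed 12 mm thick: plate from x -125 to 115, y -20 to 108 mm, and a round flange of radius 100 mm about lever_pivot. Origin on the bench. Frame: x along the bright mould track, away from the robot, y left, z up; it only yaws. Detent housing, top 38 mm, at x 78 to 108, y -30 mm. Flange marks: white ring open, one yellow dot first notch, two second stop
- seat (a point): Point on top of the bed (12 mm above the bench) where the centre of the flower mould's underside belongs: long side along the track, end against the back stop, side against the fence. Axes as the clamp's
- stop_face (a point): Point on the bed at the foot of the back stop's near face, 31 mm beyond the seat along the track (clamp's x). The stop is an aluminium block across the track, top 36 mm above the bench
- fence_face (a point): Point on the bed at the foot of the fixed fence's face, 25 mm left of the seat (clamp's y). The aluminium fence runs along the left of the track, from 46 mm before the seat to 49 mm beyond it, top 42 mm above the bench; its near end, like the jaw's, is splayed outwards as a lead-in that starts 67 mm before the seat
- flower_mould: White plaster block with a flower on top, 50 x 62 mm, 26 mm high, about 0.12 kg, loose on the clamp's bed. Origin at the centre of its underside. Its long side (own y axis, 62 mm) lies along the track within 0.15 rad, its 50 mm width across. It starts 75 to 105 mm short of the seat, before the gap between fence and jaw, and within 4 mm of the gap's middle
- jaw: Moving jaw, steel with a sprung black rubber pad, right of the seat; spans 56 mm before to 28 mm beyond the seat along x, top 42 mm. Open, it leaves a gap of 58 mm to the fence. The lever drives it towards the fence: 5 mm at the first notch (pad still about 3 mm clear of the mould), 10 mm at the second stop, pressing the mould to the fence with about 8 N
- lever_handle (a point): Middle of the lever's upright red round handle, 25 mm thick, 59 to 115 mm above the bench; this point is 88 mm above the bench and moves with the lever on a circle of 130 mm round lever_pivot. The flat dark arm under it is 18 mm wide, 45 to 53 mm above the bench
- lever_pivot (a point): Point on the lever's upright axis, 88 mm above the bench, fixed to the clamp; the hub round it reaches 61 mm above the bench
- lever_arm (a joint): Lever angle, rad, counterclockwise from above: 0 open (start), 0.62 first notch, 1.2 second stop (end). Seen from the pivot the handle lies at -2.18 rad from the clamp's x axis when open, at -0.98 at the second stop: it is pushed away from the robot. A detent holds all three: about 6 N at the handle leaves open or the first notch; past 1.02 it snaps to the end and stays
- small_mould: Second, smaller plaster mould, 40 x 50 x 26 mm, on the bench left of the clamp; leave it alone. Origin at the centre of its underside
- clay_lump: Lump of clay, 52 x 74 x 40 mm, on the bench left of the clamp; leave it alone
- wood_rib: Flat wooden kidney rib, 47 x 116 x 6 mm, on the bench behind the clamp to the right; leave it alone
- test_cup: Small terracotta cup, 62 mm wide, 53 mm high, standing to the left; leave it alone
- tape_roll: Roll of masking tape, 105 mm wide, 24 mm high, lying to the right; leave it alone
- steel_rib: Steel kidney with a blue grip, 37 x 95 x 10 mm, lying to the right; leave it alone
There are look-alikes about, which are no part of the job. What is shaped like the flower_mould but orange is not meant.

How it is judged:
By the outcome, as a careful person would: the job done as asked, in the order asked, and still so for the second after the job is handed in, with the robot touching nothing.
It also fails if it takes over 51 s, if anything falls off the work surface, if the arm or the gripper's body presses on something with over 40 N, if the wrist force passes 120 N, or if a joint passes its speed limit or range.

ROBOT

A 6-joint arm with a two-finger parallel gripper is mounted at the origin on a cart in front of the work surface, level with it; the furniture and walls round the work are solid. World frame = base frame: x ahead of the robot, y to its left, z up, the work surface at z = 0. Lengths are in mm, angles in rad, forces in N, time in s.
With the tool pointing down it reaches from about 300 to 775 mm from the base axis. Payload 14.6 kg.
Tool frame: the origin (TCP) lies at the very end of the fingers, on their centre line; the grasp point (between the pads) lies 19 mm behind it; z points along the fingers, y is the direction in which the jaws open and shut (so a half turn about z gives the same grasp; the last joint's range is limited). The gripper opens to 94 mm and grips with 3 to 60 N. Pads are 16 mm wide; open, the fingers measure 119 mm over their backs; the gripper's body (75 mm by 177 mm) begins 78 mm behind the grasp point.
Start: joints at [-1.227, 0.3, 1.521, -0, 1.321, -0.067], TCP at [219.631, -504.234, 205.446] pointing down, gripper open.
Joint ranges: [-3.03, 3.03], [-0.79, 2.21], [0.23, 2.52], [-1.04, 4.18], [0, 3.07], [-2.55, 2.55]. Speed limits (rad/s): [2.22, 2.22, 2.57, 3.14, 3.14, 3.14].

INTERFACE

Orientations are given as [roll, pitch, yaw] about the fixed x, y, z axes, in that order (R = Rz(yaw) Ry(pitch) Rx(roll)).
In Python, from cell import manip gives the robot as it stands.
- The arm moves only by the shell command python3 -m pendant 'ROWS' [FORCE]. ROWS is JSON, a list of rows, each an object with "claw": the finger opening in m, from 0 to 0.094; "delta_pos": the shift along the tool's x, y, z in m, a list of three; "rotation": the turn, a rotation vector about the tool's x, y, z in rad, a list of three. A call has 1 to 10 rows; each row is the pose to reach, as a shift and turn from the pose measured when the call began, along the tool's axes at that moment; what a row does not reach only later rows make up. A row lasts 1/8 s, in which the tool goes at most 62.5 mm and 10.7 degrees, less where a joint would pass 70% of its speed; a pose out of reach is approached as far as the arm can. A call with a gripper value outside its range is refused whole. The fingers move at their own pace and stop on an object; FORCE is the grip in N (left out, the last holds). Time passes only in rows, so rows that repeat a pose let the fingers close. It gives the time, the measured TCP pose, the force and the opening at its end, in the units of the state.
- manip.read_state(): the state, without advancing time (a new reading comes with each control period).
- manip.camera(name): name is "scene" or "top" or "wrist"; returns the picture (480x640x3 uint8, red, green, blue); there is no depth.
- manip.camera_model(name): a dict with "fx", "fy", "cx", "cy" (pixels), "cam_to_world" (4x4, takes a point from camera to world coordinates); the wrist camera has in their place "T_tool_cam" (4x4, takes a point from camera to tool coordinates, whose origin is the TCP and whose axes are the flange's). Camera axes: x right, y up, looking along -z (the intrinsics and any distortion apply to the point x, -y, -z); pixel columns grow to the right and rows downward; lengths in mm; the calibration is good to about 2 mm. A picture is of the moment at which its call begins: read the wrist's pose just before it. camera_model takes no time and is no camera call.
- manip.sign_off(): hands the job in, once; it reports no verdict.
The state is a dict: "clock": time; "joints": joint angles; "qd": joint speeds; "effort": joint torques, N m; "eef_pos": TCP position; "eef_rot": TCP orientation; "wrist_force": force on the tool from outside, world axes, zero at the start; "moment": the same for the moment, N m; "finger_gap": finger opening in mm.
Only numpy, scipy, OpenCV 4.12 (cv2) and the standard library are available. Lean on these libraries where they do the work, as an engineer would, in place of code of your own. Each camera call takes 0.05 s, during which the arm holds its last target.

## Working session

There is one attempt and no reset: what is moved stays moved. The work goes in short steps, Python scripts to look and compute and a shell command to move; the robot and the scene stay as the last step left them, time stands still between calls to the robot, and variables do not carry over. Pictures are saved under pics/ and viewed, and the job is handed in when it is done.

```bash
mkdir -p pics; ls; python3 - <<'E'
from cell import manip
import cv2,numpy as np
print(manip.read_state())
for n in("scene","top"):
    im=manip.camera(n); cv2.imwrite(f"pics/{n}0.png",im[:,:,::-1])
    print(n,manip.camera_model(n))
print(manip.camera_model("wrist"))
E
```

```text
pics
{'clock': 0.0, 'joints': array([-1.22661505e+00,  3.00462624e-01,  1.52158871e+00, -3.17900171e-05,
        1.32067367e+00, -6.65872726e-02]), 'qd': array([ 5.77306763e-04, -8.47626025e-04, -2.49036901e-04, -5.90977694e-05,
       -8.26352827e-04, -6.29861119e-05]), 'effort': array([ 2.42406713e-03, -5.31804657e+01, -3.52726829e+01,  7.08469399e-02,
        2.44584493e-02, -1.20917139e-04]), 'eef_pos': array([ 219.5309823 , -504.00452241,  204.88774707]), 'eef_rot': array([-3.14046076e+00, -4.46208503e-05,  4.10776408e-01]), 'wrist_force': array([ 0.59240526, -0.77776867,  0.25622498]), 'moment': array([-0.0414632,  0.0003667,  0.0474464]), 'finger_gap': 94.03315393206603}
scene {'fx': 605.2189900861513, 'fy': 605.2189900861513, 'cx': 321.8670283110645, 'cy': 246.23379264996456, 'cam_to_world': array([[-6.00201444e-01,  3.48699274e-01, -7.19838207e-01,
        -4.42310425e+02],
       [-7.99534447e-01, -2.36326468e-01,  5.52172499e-01,
         8.27608372e+02],
       [ 2.24253284e-02,  9.06950173e-01,  4.20640568e-01,
         6.90751163e+02],
       [ 0.00000000e+00,  0.000000
[... 276 characters left out ...]
85e-01,  1.11030480e-02,  2.61034396e-02,
         3.94400897e+01],
       [ 2.74570504e-02,  1.47545823e-01,  9.88674031e-01,
         1.50606887e+03],
       [ 0.00000000e+00,  0.00000000e+00,  0.00000000e+00,
         1.00000000e+00]])}
{'fx': 335.08831376154114, 'fy': 335.08831376154114, 'cx': 321.03392644984785, 'cy': 248.25605935663097, 'T_tool_cam': array([[ 7.28953145e-04,  9.69255452e-01,  2.46055558e-01,
         7.00905003e+01],
       [ 9.99999683e-01, -7.85198855e-04,  1.30480116e-04,
        -6.67561127e-01],
       [ 3.19671106e-04,  2.46055385e-01, -9.69255717e-01,
        -1.79214813e+02],
       [ 0.00000000e+00,  0.00000000e+00,  0.00000000e+00,
         1.00000000e+00]])}
```

View pics/top0.png

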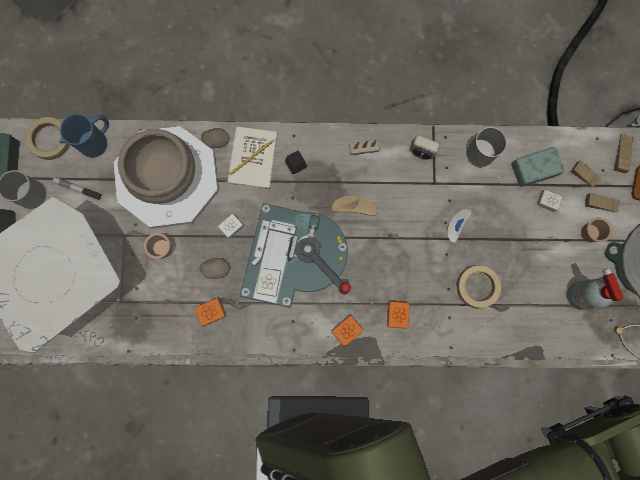

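View pics/scene0.png

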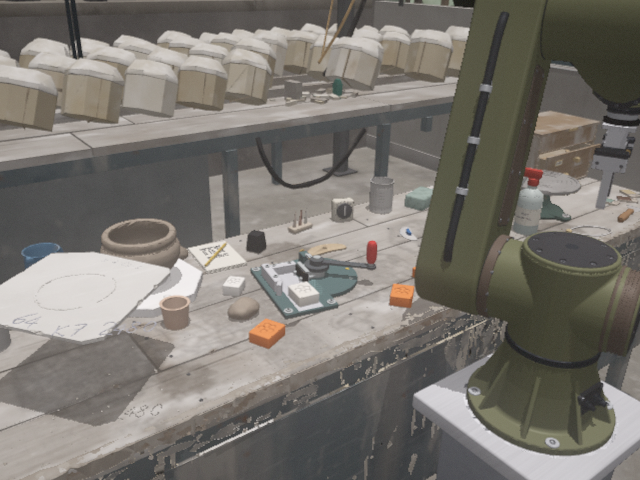

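```bash
python3 - <<'E'
import cv2
im=cv2.imread("pics/top0.png")[190:320,220:370]
cv2.imwrite("pics/topc.png",cv2.resize(im,None,fx=5,fy=4.6,interpolation=cv2.INTER_CUBIC)) if 0 else cv2.imwrite("pics/topc.png",cv2.resize(im,None,fx=4.6,fy=4.6,interpolation=cv2.INTER_CUBIC))
E
```

```text
(no output)
```

View pics/topc.png

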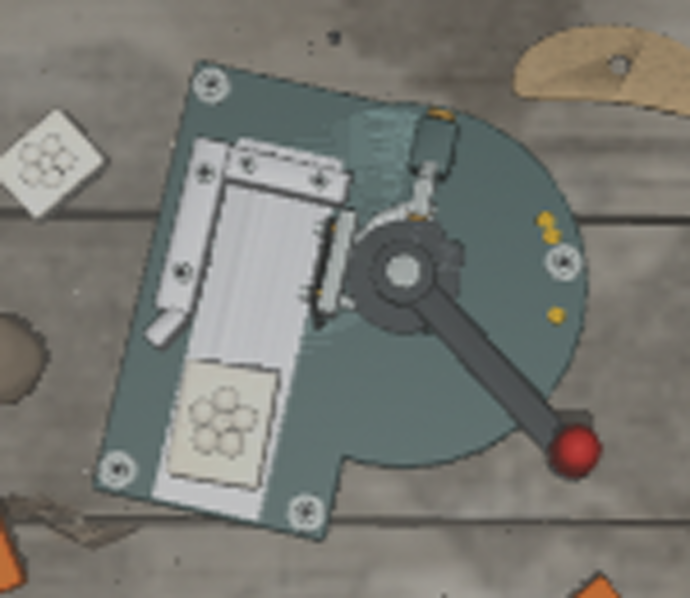

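```bash
cat > h.py <<'E'
import numpy as np
from cell import manip
def ray(m,u,v,z,T=None):
    T=m["cam_to_world"] if T is None else T
    d=np.array([(u-m["cx"])/m["fx"],-(v-m["cy"])/m["fy"],-1.0])
    d=T[:3,:3]@d;o=T[:3,3]
    return o+d*(z-o[2])/d[2]
def proj(m,p,T=None):
    T=m["cam_to_world"] if T is None else T
    q=T[:3,:3].T@(np.array(p,float)-T[:3,3])
    return m["cx"]-m["fx"]*q[0]/q[2], m["cy"]+m["fy"]*q[1]/q[2]
E
python3 - <<'E'
from h import *
m=manip.camera_model("top")
c=lambda a,b,z:ray(m,a/4.6+220-.4,b/4.6+190-.4,z)[:2]
A=c(195,62,12);B=c(95,487,12);C=c(322,540,12)
print("corners",A,B,C,np.linalg.norm(A-B),np.linalg.norm(B-C))
x=A-B;yaw=np.arctan2(x[1],x[0]);y=B-C;print(yaw,np.arctan2(-y[0],y[1]))
piv=c(403,271,61);h=c(575,449,115)
print("piv",piv,"handle",h,np.linalg.norm(h-piv),np.arctan2(*(h-piv)[::-1])-yaw)
# mould top z=38 corners
M=[c(*p,38) for p in((188,360),(280,370),(262,490),(168,474))]
print("mould",M,np.mean(M,0)); 
d=(M[0]+M[1]-M[2]-M[3]);print(np.arctan2(d[1],d[0])-yaw,[np.linalg.norm(M[i]-M[i-1]) for i in range(4)])
print("stop foot tracks",c(225,187,12),c(330,210,12),'fence edge top 42',c(228,145,42),c(190,312,42))
E
```

```text
corners [721.01355893 155.43816366] [489.39124928 203.44365081] [462.30906883  82.28812578] 236.544755011676 124.14550231719339
-0.20436419543337048 -0.2199170833086168
piv [600.52150713  40.76613157] handle [504.37761593 -46.08798393] 129.56575625543636 -2.2025511097408423
mould [array([555.0919498 , 153.55654767]), array([550.27967223, 105.04112974]), array([487.06611263, 113.34438835]), array([494.99891734, 162.66017864])] [521.859163  133.6505611]
0.0641233314704637 [np.float64(60.778685798291), np.float64(48.75350031447548), np.float64(63.756554340624994), np.float64(49.94974036600156)]
stop foot tracks [652.12593241 137.70132435] [640.16549879  80.70122388] fence edge top 42 [669.7728325  134.60068577] [580.09699491 152.7651846 ]
```

```bash
python3 -m pendant '[{"claw":0.094,"delta_pos":[0.05,-0.04,0],"rotation":[0,0,0.1]},{"claw":0.094,"delta_pos":[0.1,-0.078,0],"rotation":[0,0,0.2]},{"claw":0.05,"delta_pos":[0.15,-0.116,0],"rotation":[0,0,0.3]},{"claw":0.02,"delta_pos":[0.2,-0.155,0],"rotation":[0,0,0.4]},{"claw":0.02,"delta_pos":[0.25,-0.193,0],"rotation":[0,0,0.5]},{"claw":0.02,"delta_pos":[0.3,-0.232,0],"rotation":[0,0,0.62]},{"claw":0.02,"delta_pos":[0.35,-0.27,0],"rotation":[0,0,0.62]},{"claw":0.02,"delta_pos":[0.4,-0.31,0],"rotation":[0,0,0.62]},{"claw":0.02,"delta_pos":[0.45,-0.35,0],"rotation":[0,0,0.62]},{"claw":0.02,"delta_pos":[0.509,-0.393,0],"rotation":[0,0,0.62]}]'
python3 -m pendant '[{"claw":0.02,"delta_pos":[0,0,0],"rotation":[0,0,0]},{"claw":0.02,"delta_pos":[0,0,0],"rotation":[0,0,0]}]'
cat >> h.py <<'E'
from scipy.spatial.transform import Rotation as R
def wristT(s):
    T=np.eye(4);T[:3,:3]=R.from_euler('xyz',s["eef_rot"]).as_matrix();T[:3,3]=s["eef_pos"]
    return T@manip.camera_model("wrist")["T_tool_cam"]
E
python3 - <<'E'
from h import *
import cv2
s=manip.read_state();print(s)
im=manip.camera("wrist");cv2.imwrite("pics/w1.png",im[:,:,::-1]);np.save("w1.npy",wristT(s))
E
```

```text
clock: 1.35
eef_pos: [520.6, 45.9, 205.3]
eef_rot: [-3.141, 0.001, -0.209]
wrist_force: [0.7, -1.0, 0.3]
finger_gap: 20.6
clock: 1.6
eef_pos: [520.3, 45.7, 204.9]
eef_rot: [-3.141, 0.002, -0.208]
wrist_force: [0.0, -0.5, -0.5]
finger_gap: 20.2
{'clock': 1.6, 'joints': array([1.70319520e-02, 2.39431680e-01, 1.59900930e+00, 7.44316868e-04,
       1.30458115e+00, 1.79602932e+00]), 'qd': array([-2.92528975e-02, -1.54860168e-02,  9.61272757e-03, -6.96661061e-05,
       -4.65555332e-06, -3.03860877e-03]), 'effort': array([  1.88074216, -48.62531304, -35.68875074,   0.06720106,
        -0.08720677,   0.10773968]), 'eef_pos': array([520.26118732,  45.66160017, 204.87418336]), 'eef_rot': array([-3.14121223e+00,  1.55375153e-03, -2.08397071e-01]), 'wrist_force': array([ 0.01179117, -0.51369593, -0.47072008]), 'moment': array([ 0.04915054, -0.0291752 ,  0.00447048]), 'finger_gap': 20.16764698392653}
```

View pics/w1.png

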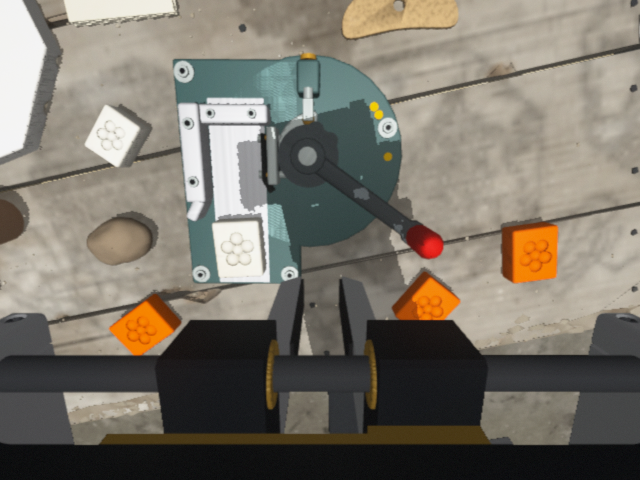

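The wrist view shows the clamp: white mould on the bed (239,248), handle (425,242), pivot (308,156), stop (237,112), fence (190,150). Look-alikes are the small white mould (112,135), orange blocks (530,252), (426,300) and (145,325), and another white block in the top view (550,200). I choose the white one on the bed.

```bash
python3 - <<'E'
import cv2
im=cv2.imread("pics/w1.png")
cv2.imwrite("pics/w1a.png",cv2.resize(im[50:290,165:315],None,fx=2.5*1,fy=2.5,interpolation=cv2.INTER_CUBIC))
cv2.imwrite("pics/w1b.png",cv2.resize(im[40:270,250:450],None,fx=2.5,fy=2.5,interpolation=cv2.INTER_CUBIC))
E
```

```text
(no output)
```

View pics/w1a.png

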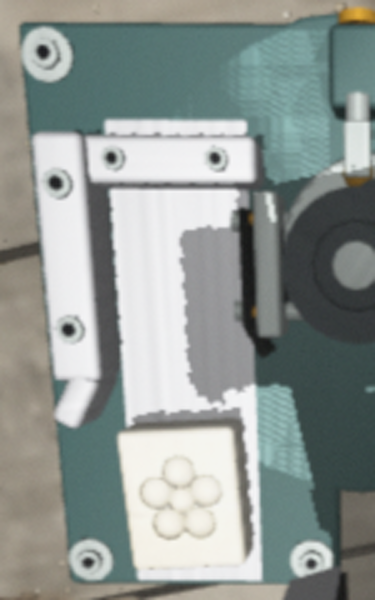

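View pics/w1b.png

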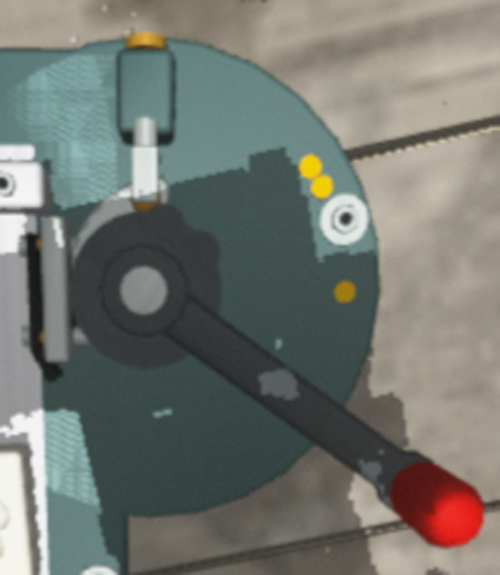

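```bash
python3 - <<'E'
from h import *
m=manip.camera_model("wrist");T=np.load("w1.npy")
c=lambda a,b,z:ray(m,165+a/2.5-.3,50+b/2.5-.3,z,T)[:2]
d=lambda a,b,z:ray(m,250+a/2.5-.3,40+b/2.5-.3,z,T)[:2]
A=c(22,24,12);B=c(70,580,12)
print(A,B,np.linalg.norm(A-B));yaw=np.arctan2(*(A-B)[::-1]);print("yaw",yaw)
piv=d(144,291,61);h=d(452,515,115)
print("piv",piv,"h",h,np.linalg.norm(h-piv),np.arctan2(*(h-piv)[::-1])-yaw)
M=np.array([c(*p,38) for p in((119,433),(236,427),(246,560),(135,568))]);ctr=M.mean(0)
dd=M[0]+M[1]-M[2]-M[3]
print("mould",ctr,np.arctan2(*dd[::-1])-yaw,[np.linalg.norm(M[i]-M[i-1]) for i in range(4)])
s1=c(92,183,36);s2=c(252,181,36);f1=c(88,140,42);f2=c(99,378,42)
print("stop",s1,s2,np.arctan2(*(s2-s1)[::-1])+np.pi/2,"fence",f1,f2,np.arctan2(*(f1-f2)[::-1]))
yw=-0.211
X=np.array([np.cos(yw),np.sin(yw)]);Y=np.array([-X[1],X[0]])
print("in clamp dir coords: stop x",s1@X,s2@X,"fence y",f1@Y,f2@Y,"mould",ctr@X,ctr@Y,"piv",piv@X,piv@Y,"A",A@X,A@Y,"B",B@X,B@Y)
print("jaw pad black y z42",c(242,250,42)@Y,c(253,335,42)@X)
for p in M: print(p@X,p@Y)
E
```

```text
[717.48122908 155.16966893] [487.22813737 206.91625477] 235.99617663761381
yaw -0.2210649145599069
piv [597.27026952  42.47589783] h [505.11911246 -43.68131982] 126.15427816951555 -2.1687325021051524
mould [519.68413834 135.94630711] 0.04604558459969768 [np.float64(59.63132035586854), np.float64(49.130997490817606), np.float64(58.474848203528026), np.float64(48.6919057939348)]
stop [649.8572737 137.9067436] [637.65307714  76.43737961] -0.19599240077045765 fence [663.90612122 133.04371455] [576.46206072 155.14671424] -0.24758148663725701
in clamp dir coords: stop x 606.5618282631069 607.5023067763696 fence y 269.1401214493248 272.438826087471 mould 479.6862667049413 241.77280160167018 piv 575.1279293659181 166.62485291764636 A 669.0705076946858 301.99601979214236 B 433.0862844581058 304.3712610430092
jaw pad black y z42 212.22840888215416 548.6040791191087
507.8401133922515 267.3631401622661
510.5468052578139 218.3067569528649
452.1017383058748 216.44073942642262
448.2564098638251 264.9805698651271
```

```bash
python3 -m pendant '[{"claw":0.02,"delta_pos":[-0.04,-0.044,0],"rotation":[0,0,0]},{"claw":0.02,"delta_pos":[-0.081,-0.088,0],"rotation":[0,0,0]},{"claw":0.02,"delta_pos":[-0.081,-0.088,0.05],"rotation":[0,0,0]},{"claw":0.02,"delta_pos":[-0.081,-0.088,0.1],"rotation":[0,0,0]},{"claw":0.02,"delta_pos":[-0.081,-0.088,0.145],"rotation":[0,0,0]},{"claw":0.02,"delta_pos":[-0.081,-0.088,0.145],"rotation":[0,0,0]},{"claw":0.02,"delta_pos":[-0.081,-0.088,0.145],"rotation":[0,0,0]},{"claw":0.02,"delta_pos":[-0.081,-0.088,0.145],"rotation":[0,0,0]}]'
python3 - <<'E'
from h import *
import cv2
s=manip.read_state();print(s["eef_pos"],s["eef_rot"])
X=np.array([np.cos(-.211),np.sin(-.211)]);Y=np.array([-X[1],X[0]]);print(s["eef_pos"][:2]@X,s["eef_pos"][:2]@Y)
im=manip.camera("wrist");cv2.imwrite("pics/w2.png",im[:,:,::-1]);np.save("w2.npy",wristT(s))
E
```

```text
clock: 2.65
eef_pos: [460.2, 148.0, 62.2]
eef_rot: [-3.14, -0.002, -0.21]
wrist_force: [-0.8, -0.3, -0.8]
finger_gap: 20.0
[460.18204239 148.03633384  62.17443701] [-3.13978228e+00 -1.70223250e-03 -2.10018788e-01]
418.97170135342435 241.13270566287756
```

View pics/w2.png

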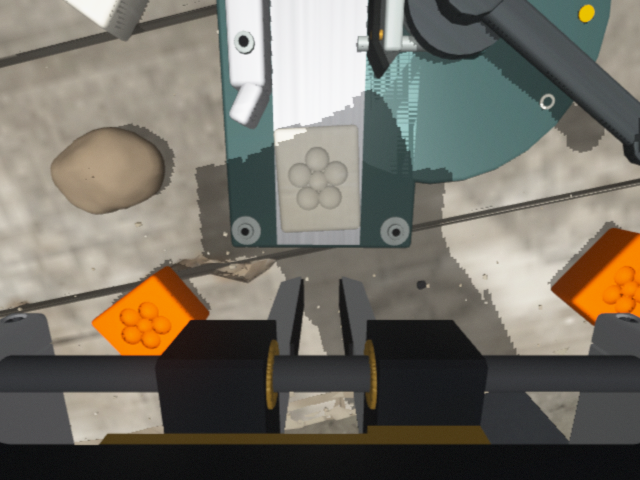

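```bash
python3 - <<'E'
from h import *
m=manip.camera_model("wrist");T=np.load("w2.npy")
X=np.array([np.cos(-.211),np.sin(-.211)]);Y=np.array([-X[1],X[0]])
for n,u,v,z in [("mNL",283,232,38),("mNR",358,226,38),("mFL",274,128,38),("mFR",357,126,38),("bedL",233,246,12),("bedR",412,246,12),("trackL",277,246,12),("trackR",360,246,12),("fenceend",264,84,42)]:
    p=ray(m,u,v,z,T)[:2];print(n,p@X,p@Y)
E
```

```text
mNL 447.5659662569364 264.6594839307616
mNR 451.43084301510186 218.35783832755064
mFL 508.4365180588015 268.24508371905875
mFR 509.59251713607205 220.60009509234396
bedL 432.18369371960944 303.26698712116035
bedR 432.4679805363041 177.0404718788551
trackL 432.25363803873176 272.2109298390506
trackR 432.38546527051477 213.67816959546772
fenceend 530.7864549215711 272.4303793460933
```

```bash
python3 -m pendant '[{"claw":0.02,"delta_pos":[0,-0.001,0.02],"rotation":[0,0,0]},{"claw":0.02,"delta_pos":[0,-0.001,0.042],"rotation":[0,0,0]},{"claw":0.02,"delta_pos":[0,-0.001,0.042],"rotation":[0,0,0]},{"claw":0.02,"delta_pos":[0.01,-0.001,0.042],"rotation":[0,0,0]},{"claw":0.02,"delta_pos":[0.016,-0.001,0.042],"rotation":[0,0,0]},{"claw":0.02,"delta_pos":[0.021,-0.001,0.042],"rotation":[0,0,0]},{"claw":0.02,"delta_pos":[0.026,-0.001,0.042],"rotation":[0,0,0]},{"claw":0.02,"delta_pos":[0.031,-0.001,0.042],"rotation":[0,0,0]},{"claw":0.02,"delta_pos":[0.036,-0.001,0.042],"rotation":[0,0,0]}]'
python3 -m pendant '[{"claw":0.02,"delta_pos":[0.005,0,0],"rotation":[0,0,0]},{"claw":0.02,"delta_pos":[0.01,0,0],"rotation":[0,0,0]},{"claw":0.02,"delta_pos":[0.015,0,0],"rotation":[0,0,0]},{"claw":0.02,"delta_pos":[0.02,0,0],"rotation":[0,0,0]},{"claw":0.02,"delta_pos":[0.025,0,0],"rotation":[0,0,0]},{"claw":0.02,"delta_pos":[0.03,0,0],"rotation":[0,0,0]}]'
python3 - <<'E'
from h import *
import cv2
s=manip.read_state();print(s["eef_pos"],s["eef_rot"])
X=np.array([np.cos(-.211),np.sin(-.211)]);Y=np.array([-X[1],X[0]]);print(s["eef_pos"][:2]@X,s["eef_pos"][:2]@Y)
im=manip.camera("wrist");cv2.imwrite("pics/w3.png",im[:,:,::-1]);np.save("w3.npy",wristT(s))
E
```

```text
clock: 3.82
eef_pos: [495.7, 141.6, 19.9]
eef_rot: [-3.14, -0.001, -0.21]
wrist_force: [-2.6, 0.2, 2.0]
finger_gap: 19.8
clock: 4.58
eef_pos: [525.4, 135.3, 20.0]
eef_rot: [-3.14, -0.001, -0.21]
wrist_force: [-0.5, 0.3, 0.9]
finger_gap: 20.2
[525.39605635 135.26831909  19.95151782] [-3.13999664e+00 -1.17612034e-03 -2.09835449e-01]
485.41350193540865 242.3061417108248
```

View pics/w3.png

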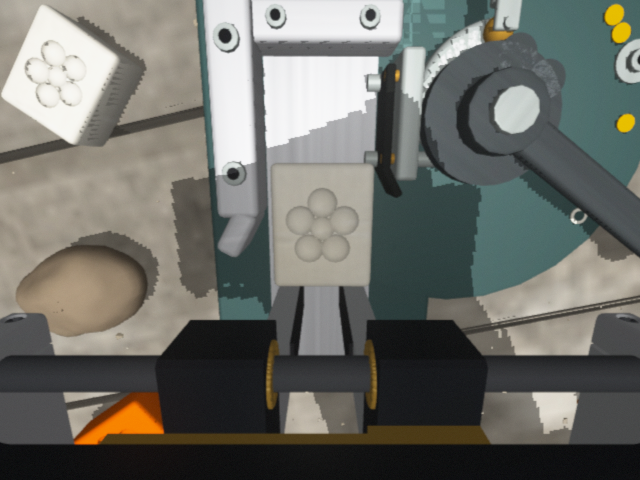

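The mould (322,225) is square in the gap, with the fence face at u=258 and the pad at u=380. I'll keep pushing.

```bash
python3 -m pendant '[{"claw":0.02,"delta_pos":[0.005,0,0],"rotation":[0,0,0]},{"claw":0.02,"delta_pos":[0.01,0,0],"rotation":[0,0,0]},{"claw":0.02,"delta_pos":[0.015,0,0],"rotation":[0,0,0]},{"claw":0.02,"delta_pos":[0.02,0,0],"rotation":[0,0,0]},{"claw":0.02,"delta_pos":[0.025,0,0],"rotation":[0,0,0]},{"claw":0.02,"delta_pos":[0.03,0,0],"rotation":[0,0,0]},{"claw":0.02,"delta_pos":[0.035,0,0],"rotation":[0,0,0]},{"claw":0.02,"delta_pos":[0.04,0,0],"rotation":[0,0,0]},{"claw":0.02,"delta_pos":[0.044,0,0],"rotation":[0,0,0]}]'
python3 -m pendant '[{"claw":0.02,"delta_pos":[0.002,0,0],"rotation":[0,0,0]},{"claw":0.02,"delta_pos":[0.004,0,0],"rotation":[0,0,0]}]'
python3 -m pendant '[{"claw":0.02,"delta_pos":[0.0015,0,0],"rotation":[0,0,0]},{"claw":0.02,"delta_pos":[0.0025,0,0],"rotation":[0,0,0]}]'
python3 - <<'E'
from h import *
import cv2
s=manip.read_state();print(s["eef_pos"],s["eef_rot"])
X=np.array([np.cos(-.211),np.sin(-.211)]);Y=np.array([-X[1],X[0]]);print(s["eef_pos"][:2]@X,s["eef_pos"][:2]@Y)
im=manip.camera("wrist");cv2.imwrite("pics/w4.png",im[:,:,::-1]);np.save("w4.npy",wristT(s))
E
```

```text
clock: 5.75
eef_pos: [569.2, 125.9, 20.1]
eef_rot: [-3.14, -0.002, -0.21]
wrist_force: [-0.7, 0.6, -1.0]
finger_gap: 19.9
clock: 6.0
eef_pos: [573.2, 125.0, 20.1]
eef_rot: [-3.14, -0.002, -0.21]
wrist_force: [-0.6, 0.8, -0.3]
finger_gap: 20.1
clock: 6.25
eef_pos: [575.4, 124.6, 20.1]
eef_rot: [-3.14, -0.001, -0.21]
wrist_force: [-7.0, 1.4, 5.1]
finger_gap: 20.3
[575.42447517 124.61017616  20.10801851] [-3.13995694e+00 -7.57106066e-04 -2.10036716e-01]
536.5646070681977 242.362218732369
```

View pics/w4.png

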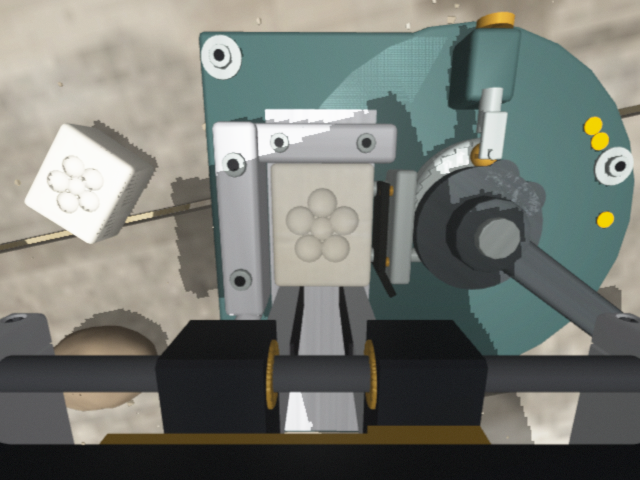

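The force rose to 7 N at the predicted position, so the mould is at the stop. One small confirming push, then retreat.

```bash
python3 -m pendant '[{"claw":0.02,"delta_pos":[0.0008,0,0],"rotation":[0,0,0]},{"claw":0.02,"delta_pos":[0.0012,0,0],"rotation":[0,0,0]}]'
python3 -m pendant '[{"claw":0.02,"delta_pos":[-0.01,0,0],"rotation":[0,0,0]},{"claw":0.02,"delta_pos":[-0.04,0,0],"rotation":[0,0,0]},{"claw":0.02,"delta_pos":[-0.06,0,0],"rotation":[0,0,0]},{"claw":0.015,"delta_pos":[-0.06,0,-0.06],"rotation":[0,0,0]},{"claw":0.015,"delta_pos":[-0.06,0,-0.12],"rotation":[0,0,0]},{"claw":0.015,"delta_pos":[-0.05,0,-0.185],"rotation":[0,0,0]},{"claw":0.015,"delta_pos":[-0.05,0,-0.185],"rotation":[0,0,0]},{"claw":0.015,"delta_pos":[-0.05,0,-0.185],"rotation":[0,0,0]}]'
python3 - <<'E'
from h import *
import cv2
s=manip.read_state();print(s["eef_pos"],s["eef_rot"],s["joints"])
im=manip.camera("wrist");cv2.imwrite("pics/w5.png",im[:,:,::-1]);np.save("w5.npy",wristT(s))
cv2.imwrite("pics/w5a.png",cv2.resize(im[100:400,150:450,::-1],None,fx=2,fy=2))
E
```

```text
clock: 6.55
eef_pos: [575.4, 124.6, 20.1]
eef_rot: [-3.14, 0.002, -0.21]
wrist_force: [-13.3, 1.8, 7.7]
finger_gap: 20.0
clock: 7.55
eef_pos: [526.5, 134.7, 204.5]
eef_rot: [-3.141, 0.003, -0.21]
wrist_force: [0.3, -0.5, -0.8]
finger_gap: 14.7
[526.49819698 134.72334422 204.47145269] [-3.14069759e+00  2.55836365e-03 -2.09894932e-01] [1.82212528e-01 2.87276207e-01 1.53959253e+00 1.86462698e-03
 1.31674650e+00 1.96243448e+00]
```

View pics/w5.png

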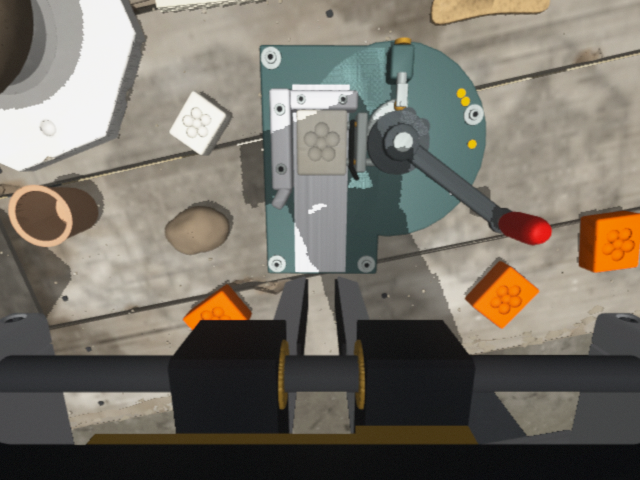

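View pics/w5a.png

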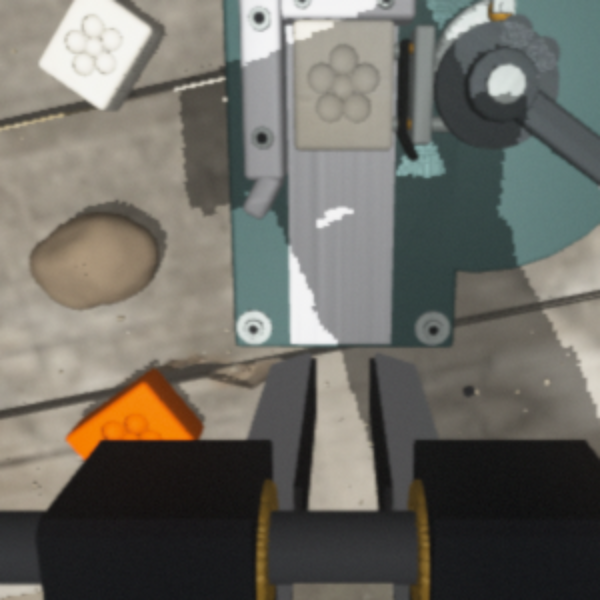

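```bash
python3 -m pendant '[{"claw":0.014,"delta_pos":[-0.01,0.05,0],"rotation":[0,0,0.15]},{"claw":0.014,"delta_pos":[-0.02,0.1,0],"rotation":[0,0,0.3]},{"claw":0.014,"delta_pos":[-0.0215,0.156,0],"rotation":[0,0,0.45]},{"claw":0.014,"delta_pos":[-0.0215,0.156,0],"rotation":[0,0,0.59]},{"claw":0.014,"delta_pos":[-0.0215,0.156,0.04],"rotation":[0,0,0.59]},{"claw":0.014,"delta_pos":[-0.0215,0.156,0.085],"rotation":[0,0,0.59]},{"claw":0.014,"delta_pos":[-0.0215,0.156,0.126],"rotation":[0,0,0.59]},{"claw":0.014,"delta_pos":[-0.0215,0.156,0.126],"rotation":[0,0,0.59]},{"claw":0.014,"delta_pos":[-0.0215,0.156,0.126],"rotation":[0,0,0.59]}]'
python3 - <<'E'
from h import *
import cv2
s=manip.read_state();print(s["eef_pos"],s["eef_rot"],s["joints"])
im=manip.camera("wrist");cv2.imwrite("pics/w6.png",im[:,:,::-1]);np.save("w6.npy",wristT(s))
E
```

```text
clock: 8.72
eef_pos: [472.5, -13.3, 78.6]
eef_rot: [3.14, 0.003, -0.8]
wrist_force: [-0.3, 0.2, 1.1]
finger_gap: 14.0
[472.50685806 -13.27763237  78.61806681] [ 3.13986269  0.00314044 -0.79978219] [-1.05988643e-01  2.86423075e-01  1.86271188e+00  8.07976257e-04
  9.95978536e-01  2.26414668e+00]
```

View pics/w6.png

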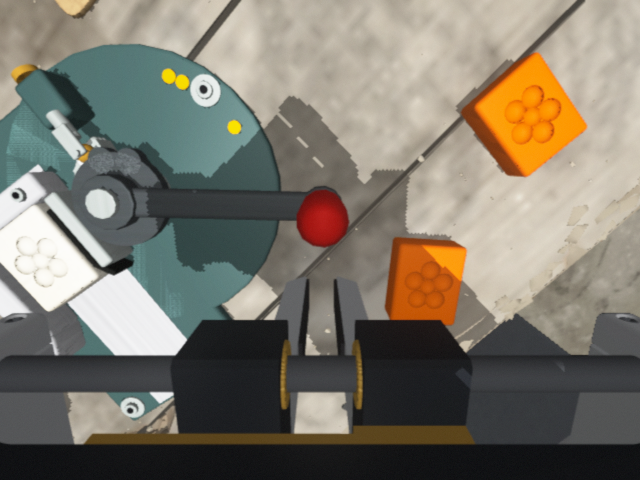

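```bash
cat > tab.py <<'E'
from h import *
import sys
s=manip.read_state();p=s["eef_pos"];y0=s["eef_rot"][2]
piv=np.array([599,41.6])
for th in map(float,sys.argv[1:]):
    f=-2.393+th;t=f+np.pi/2
    q=piv+130*np.array([np.cos(f),np.sin(f)])-18*np.array([np.cos(t),np.sin(t)])-p[:2]
    x=np.array([np.cos(y0),np.sin(y0)]);y=np.array([x[1],-x[0]])
    print(th,(q@x).round(1),(q@y).round(1),"rot",round(y0-t,3))
E
python3 tab.py -0.06 0 .06 .12 .18 .24 .3
```

```text
-0.06 19.9 -0.7 rot 0.082
0.0 27.6 0.8 rot 0.022
0.06 35.5 1.8 rot -0.038
0.12 43.3 2.4 rot -0.098
0.18 51.2 2.4 rot -0.158
0.24 59.0 2.0 rot -0.218
0.3 66.9 1.2 rot -0.278
```

```bash
python3 -m pendant '[{"claw":0.014,"delta_pos":[0.012,0,0],"rotation":[0,0,0]},{"claw":0.014,"delta_pos":[0.02,0,0],"rotation":[0,0,0.01]},{"claw":0.014,"delta_pos":[0.0276,0.001,0],"rotation":[0,0,0.02]},{"claw":0.014,"delta_pos":[0.0355,0.0018,0],"rotation":[0,0,-0.04]},{"claw":0.014,"delta_pos":[0.0433,0.0024,0],"rotation":[0,0,-0.1]},{"claw":0.014,"delta_pos":[0.0512,0.0024,0],"rotation":[0,0,-0.16]},{"claw":0.014,"delta_pos":[0.059,0.002,0],"rotation":[0,0,-0.22]},{"claw":0.014,"delta_pos":[0.0669,0.0012,0],"rotation":[0,0,-0.28]}]'
python3 tab.py .36 .42 .48 .54 .6 .66 .72
python3 - <<'E'
from h import *
import cv2
s=manip.read_state();print(s["eef_pos"],s["eef_rot"],s["joints"])
im=manip.camera("wrist");cv2.imwrite("pics/w7.png",im[:,:,::-1])
E
```

```text
clock: 9.78
eef_pos: [519.1, -62.3, 79.1]
eef_rot: [-3.141, 0.002, -0.518]
wrist_force: [-0.1, 3.2, 0.7]
finger_gap: 14.1
0.36 7.3 0.9 rot -0.056
0.42 15.1 1.3 rot -0.116
0.48 23.0 1.2 rot -0.176
0.54 30.9 0.7 rot -0.236
0.6 38.7 -0.3 rot -0.296
0.66 46.4 -1.8 rot -0.356
0.72 54.0 -3.7 rot -0.416
[519.05020454 -62.33538896  79.107695  ] [-3.14132689e+00  2.32578325e-03 -5.18335790e-01] [-1.90109995e-01  3.84097705e-01  1.72557831e+00  1.16518221e-03
  1.03403289e+00  1.89842555e+00]
```

View pics/w7.png

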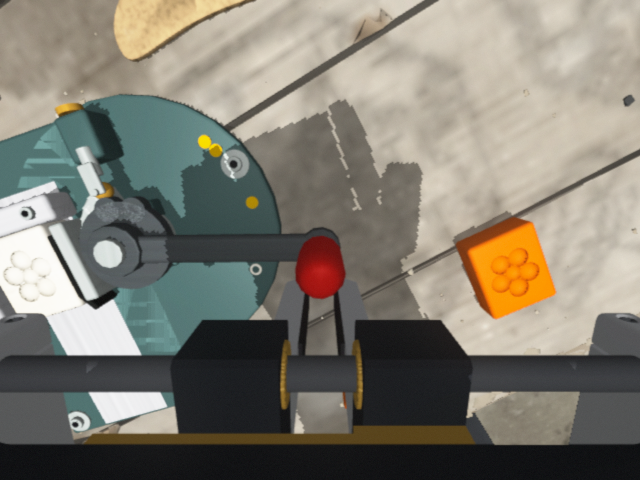

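The handle (321,265) is cradled between the fingers, and the lever has left the white ring (255,269). Continuing along the arc.

```bash
python3 -m pendant '[{"claw":0.014,"delta_pos":[0.0073,0.001,0],"rotation":[0,0,-0.06]},{"claw":0.014,"delta_pos":[0.0151,0.0013,0],"rotation":[0,0,-0.12]},{"claw":0.014,"delta_pos":[0.023,0.0012,0],"rotation":[0,0,-0.18]},{"claw":0.014,"delta_pos":[0.0309,0.0007,0],"rotation":[0,0,-0.24]},{"claw":0.014,"delta_pos":[0.0387,-0.0003,0],"rotation":[0,0,-0.3]},{"claw":0.014,"delta_pos":[0.0464,-0.0018,0],"rotation":[0,0,-0.36]},{"claw":0.014,"delta_pos":[0.054,-0.0037,0],"rotation":[0,0,-0.42]}]'
python3 tab.py .78 .84 .9 .96 1.02 1.08 1.14 1.2 1.22
python3 - <<'E'
from h import *
import cv2
im=manip.camera("wrist");cv2.imwrite("pics/w8.png",im[:,:,::-1])
E
```

```text
clock: 10.7
eef_pos: [567.7, -86.5, 78.7]
eef_rot: [-3.141, 0.004, -0.095]
wrist_force: [-5.6, 1.4, 2.9]
finger_gap: 14.0
0.78 7.9 0.3 rot -0.053
0.84 15.8 0.7 rot -0.113
0.9 23.6 0.7 rot -0.173
0.96 31.5 0.2 rot -0.233
1.02 39.3 -0.8 rot -0.293
1.08 47.1 -2.3 rot -0.353
1.14 54.7 -4.2 rot -0.413
1.2 62.2 -6.6 rot -0.473
1.22 64.7 -7.5 rot -0.493
```

View pics/w8.png

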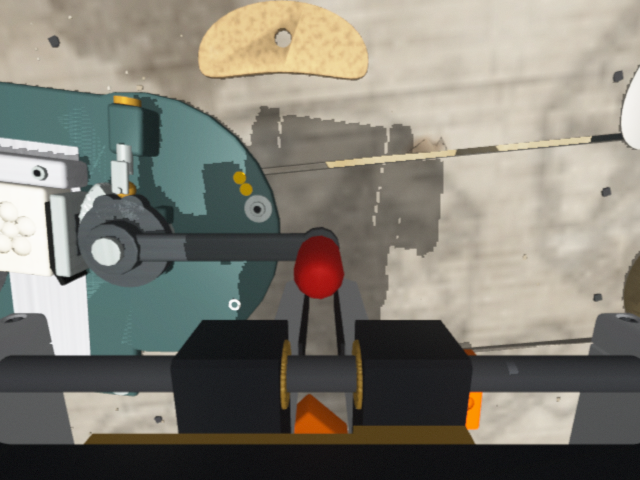

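Still centred, and the arm now hides the single dot, so it is at the first notch. Pushing on to the end.

```bash
python3 -m pendant '[{"claw":0.014,"delta_pos":[0.0079,0.0003,0],"rotation":[0,0,-0.05]},{"claw":0.014,"delta_pos":[0.0158,0.0007,0],"rotation":[0,0,-0.11]},{"claw":0.014,"delta_pos":[0.0236,0.0007,0],"rotation":[0,0,-0.17]},{"claw":0.014,"delta_pos":[0.0315,0.0002,0],"rotation":[0,0,-0.23]},{"claw":0.014,"delta_pos":[0.0393,-0.0008,0],"rotation":[0,0,-0.29]},{"claw":0.014,"delta_pos":[0.0471,-0.0023,0],"rotation":[0,0,-0.35]},{"claw":0.014,"delta_pos":[0.0547,-0.0042,0],"rotation":[0,0,-0.41]},{"claw":0.014,"delta_pos":[0.0595,-0.006,0],"rotation":[0,0,-0.45]}]'
python3 tab.py 1.18 1.2 1.22
python3 - <<'E'
from h import *
import cv2
im=manip.camera("wrist");cv2.imwrite("pics/w9.png",im[:,:,::-1])
E
```

```text
clock: 11.75
eef_pos: [628.4, -86.3, 78.4]
eef_rot: [-3.139, 0.003, 0.358]
wrist_force: [0.3, 1.2, -0.9]
finger_gap: 13.9
1.18 -0.7 -0.1 rot 0.0
1.2 1.9 0.3 rot -0.02
1.22 4.5 0.5 rot -0.04
```

View pics/w9.png

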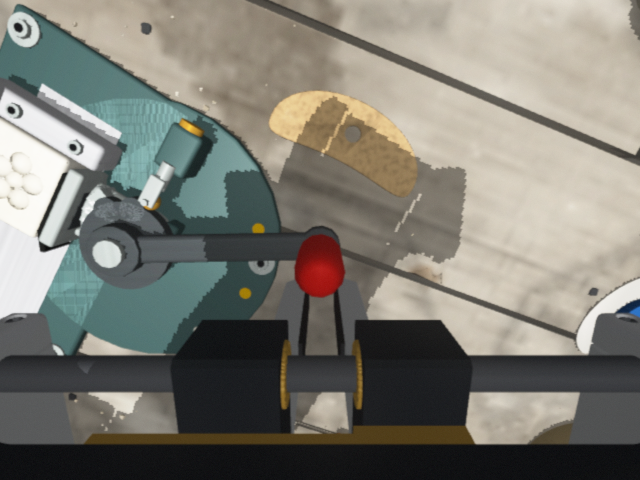

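```bash
python3 -m pendant '[{"claw":0.014,"delta_pos":[0.002,0.0003,0],"rotation":[0,0,-0.02]},{"claw":0.014,"delta_pos":[0.0035,0.0004,0],"rotation":[0,0,-0.03]}]'
python3 -m pendant '[{"claw":0.014,"delta_pos":[0.001,0,0],"rotation":[0,0,0]},{"claw":0.014,"delta_pos":[0.002,0,0],"rotation":[0,0,0]}]'
```

```text
clock: 12.05
eef_pos: [630.3, -86.0, 78.2]
eef_rot: [-3.138, 0.008, 0.39]
wrist_force: [-20.4, -6.1, 9.7]
finger_gap: 14.0
clock: 12.3
eef_pos: [630.2, -86.0, 78.1]
eef_rot: [-3.137, 0.012, 0.389]
wrist_force: [-19.2, -5.9, 9.7]
finger_gap: 13.8
```

Hard stop felt at 20 N. I'll retreat straight back along the approach line, then up, then look.

```bash
python3 -m pendant '[{"claw":0.014,"delta_pos":[-0.015,0,0],"rotation":[0,0,0]},{"claw":0.014,"delta_pos":[-0.06,0,0],"rotation":[0,0,0]},{"claw":0.014,"delta_pos":[-0.09,0,-0.02],"rotation":[0,0,0]},{"claw":0.014,"delta_pos":[-0.09,0,-0.08],"rotation":[0,0,0]},{"claw":0.014,"delta_pos":[-0.09,0,-0.14],"rotation":[0,0,0.1]},{"claw":0.014,"delta_pos":[-0.09,-0.06,-0.18],"rotation":[0,0,0.25]},{"claw":0.014,"delta_pos":[-0.09,-0.1,-0.18],"rotation":[0,0,0.4]},{"claw":0.014,"delta_pos":[-0.09,-0.1,-0.18],"rotation":[0,0,0.6]},{"claw":0.014,"delta_pos":[-0.09,-0.1,-0.18],"rotation":[0,0,0.6]},{"claw":0.014,"delta_pos":[-0.09,-0.1,-0.18],"rotation":[0,0,0.6]}]'
python3 - <<'E'
from h import *
import cv2
s=manip.read_state();np.save("w10.npy",wristT(s));print(s["eef_pos"],s["eef_rot"])
im=manip.camera("wrist");cv2.imwrite("pics/w10.png",im[:,:,::-1])
im=manip.camera("top");cv2.imwrite("pics/top1.png",im[:,:,::-1])
E
```

```text
clock: 13.55
eef_pos: [511.4, -28.0, 259.5]
eef_rot: [3.139, 0.013, -0.208]
wrist_force: [0.7, -0.4, 0.5]
finger_gap: 13.8
[511.42125738 -27.95205734 259.52558941] [ 3.13858312  0.01321333 -0.20796469]
```

View pics/w10.png

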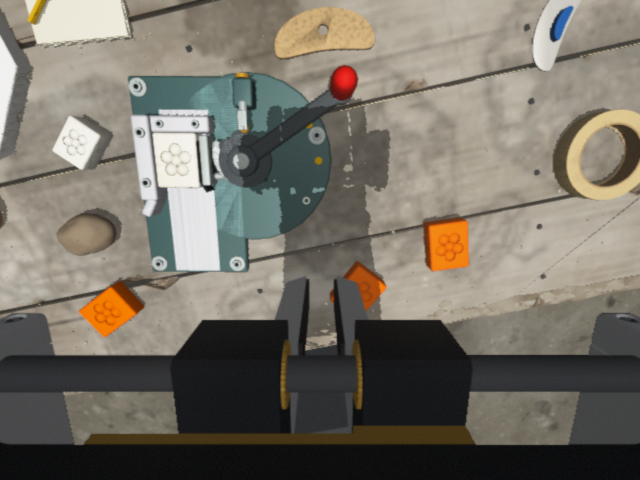

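View pics/top1.png

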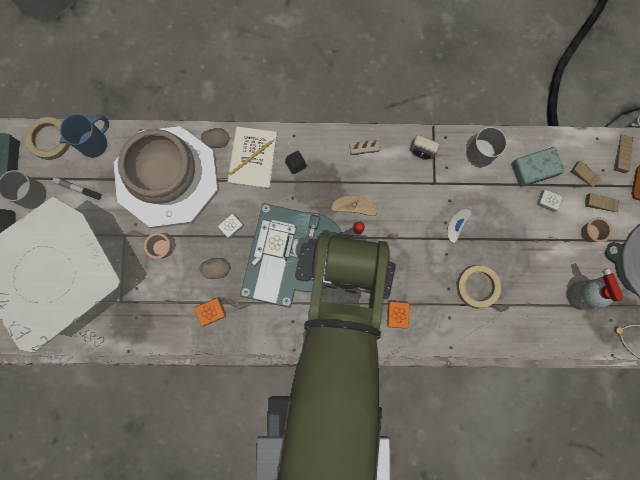

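Handle is at (344,83), past the two dots, and the mould sits at stop and fence. I'll check the lever angle and mould position numerically.

```bash
python3 - <<'E'
import cv2
im=cv2.imread("pics/w10.png")
cv2.imwrite("pics/w10a.png",cv2.resize(im[60:220,120:370],None,fx=3.2,fy=3.2,interpolation=cv2.INTER_CUBIC))
E
```

```text
(no output)
```

View pics/w10a.png

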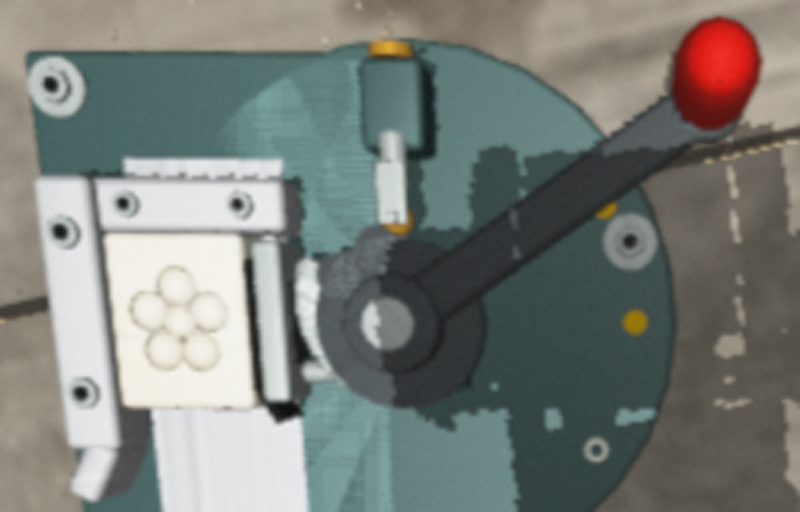

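```bash
python3 - <<'E'
from h import *
m=manip.camera_model("wrist");T=np.load("w10.npy")
c=lambda a,b,z:ray(m,120+a/3.2-.3,60+b/3.2-.3,z,T)[:2]
X=np.array([np.cos(-.213),np.sin(-.213)]);Y=np.array([-X[1],X[0]])
h=c(725,52,115);p=c(397,323,61)
print(p,h,np.linalg.norm(h-p),np.arctan2(*(h-p)[::-1])+.213+2.18)
for n,a,b,z in[("mFL",106,235,38),("mFR",243,235,38),("mNR",255,407,38),("mNL",121,407,38),("stop",180,232,36),("fence1",95,185,42),("fence2",120,440,42)]:
    q=c(a,b,z);print(n,q@X,q@Y)
print(manip.read_state()["wrist_force"])
E
```

```text
[596.98950157  39.25945115] [645.8051297  -79.30597732] 128.22139594223026 1.2127715533496222
mFL 604.4952298745796 270.68190432235394
mFR 604.7843837404777 222.3658963965967
mNR 544.8390807298013 223.41624750952607
mNL 544.564012781463 272.6111588356269
stop 605.7935649760824 245.29645339663494
fence1 620.5975298672985 270.55350704633906
fence2 532.947273505603 272.50424365798716
[0.66569229 0.13313521 0.25364265]
```

```bash
python3 -c "
from cell import manip
print(manip.sign_off())"
```

```text
the job is handed in; nothing more can be done
None
```

The flower mould is clamped, and I handed the job in at about 13.6 s of the 51 s allowed.

- **Mould:** I pushed it along the bed with two fingertips held low until it met the back stop, with the force rising to about 13 N. I then backed the fingers off.
- **Lever:** I pushed the red handle round its arc, past the first notch to the hard stop at about 20 N. I then withdrew the fingers and lifted the arm clear.

Last checks, from the wrist camera after the arm had moved away:

- **Lever angle:** it measured about 1.21 rad against the 1.2 second stop.
- **Mould position:** its far end was within about 1 mm of the stop's near face, and its side lay along the fence. That is within the 2 mm calibration.
- **Jaw:** the pad was against the mould.
- **Touching nothing:** the wrist force was about zero.
- **Other things on the bench:** they look unmoved in the before and after pictures. I did not measure them, and in the last overhead picture the arm hid one orange block, which the wrist picture shows partly behind the fingers.

No check failed or disagreed.

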